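# Tip the drained tube cooler upright over the step and clip its lid on

### The arm

A 6-joint arm with a two-finger parallel gripper is mounted at the origin on a cart in front of the work surface, level with it; the furniture and walls round the work are solid. World frame = base frame: x ahead of the robot, y to its left, z up, the work surface at z = 0. Lengths are in mm, angles in rad, forces in N, time in s.
With the tool pointing down it reaches from about 275 to 1000 mm from the base axis. Payload 8.4 kg.
Tool frame: the origin (TCP) lies at the very end of the fingers, on their centre line; the grasp point (between the pads) lies 19 mm behind it; z points along the fingers, y is the direction in which the jaws open and shut (so a half turn about z gives the same grasp; the last joint's range is limited). The gripper opens to 85 mm and grips with 20 to 120 N. Pads are 22 mm wide; open, the fingers measure 114 mm over their backs; the gripper's body (76 mm by 85 mm) begins 54 mm behind the grasp point. The pads swing forward as they close: fully open they stand 13 mm farther back than shut.
Start: joints at [1.15, 0.353, 1.633, -0, 1.155, -0.002], TCP at [254.164, 570.989, 231.281] pointing down, gripper open.
Joint ranges: [-2.63, 2.63], [-0.92, 2.1], [0.06, 2.66], [-1.3, 4.44], [0, 2.69], [-3.02, 3.02]. Speed limits (rad/s): [2.22, 2.22, 2.79, 3.14, 3.14, 3.14].

### API

Orientations are given as [roll, pitch, yaw] about the fixed x, y, z axes, in that order (R = Rz(yaw) Ry(pitch) Rx(roll)).
In Python, from rig import readout, grab_frame, calibration, r gives the robot as it stands. The module is installed in compiled form; this text tells all that it offers.
- The arm moves only by the tool play_rows, never from a script. Its argument "rows" is a list of rows, each a list of 3 entries, a list of its own where there are three numbers: the closure in counts, from 0 (fully open) to 255 (shut), then the shift along the tool's x, y, z in cm, then the turn, a rotation vector about the tool's x, y, z in rad. In form: [[gripper, [dx, dy, dz], [rx, ry, rz]], ...]. A call has 1 to 12 rows; each row is the pose to reach, as a shift and turn from the pose commanded when the call began, along the tool's axes at that moment; what a row does not reach only later rows make up. A row lasts 1/12 s, in which the tool goes at most 41.7 mm and 7.16 degrees, less where a joint would pass 70% of its speed; a pose out of reach is approached as far as the arm can. A call with a gripper value outside its range is refused whole. The fingers move at their own pace and stop on an object; "squeeze" is the grip in N (left out, the last holds). Time passes only in rows, so rows that repeat a pose let the fingers close. It gives the time, the measured TCP pose, the force and the opening at its end, in the units of the state.
- readout.sense(): the state, without advancing time (a new reading comes with each control period).
- grab_frame(name): name is "scene" or "side" or "wrist"; returns (picture, depth): 480x640x3 uint8, red, green, blue; 480x640 float32, mm along the optical axis (not along the pixel's ray), 0 where there is no reading.
- calibration(name): a dict with "vfov" (degrees; the focal length in pixels is half the picture's height over the tangent of half this angle, whatever the lens; pixels are square), "cx", "cy" (the principal point, pixels), "cam_to_world" (4x4, takes a point from camera to world coordinates). Camera axes: x right, y down, z forward; pixel columns grow to the right and rows downward; lengths in mm; the calibration is good to about 2 mm. A picture is of the moment at which its call begins: read the wrist's pose just before it. calibration takes no time and is no camera call; for the wrist camera it gives the pose at the moment of the call.
- r.sign_off(): hands the job in, once; it reports no verdict.
The state is a dict: "clock": time; "qpos": joint angles; "qvel": joint speeds; "joint_efforts": joint torques, N m; "eef_pos": TCP position; "tcp_rot": TCP orientation; "contact_force": force on the tool from outside, world axes, zero at the start; "wrist_torque": the same for the moment, N m; "opening": opening from 0.0 (shut) to 1.0 (fully open).
Only numpy, scipy, OpenCV 4.12 (cv2) and the standard library are available. Lean on these libraries where they do the work, as an engineer would, in place of code of your own. Each camera call takes 0.05 s, during which the arm holds its last target.

### The job

The rinsed tube cooler lies on its side on the upper deck of the draining stand. Push it off the step so that it tumbles onto the lower deck with its wells facing up (do not lift it), and slide it fully home against the end stop. Then set the matching lid squarely on it, press the lid straight down until both side clips snap under the cooler's beads, and let go, leaving the timer, tape roll and stapler where they are.

Things in the scene. Friction and masses are not known exactly. Their poses are not given: they have to be found in the camera images.
- stand: Fixed aluminium draining stand, 132 mm wide (x), 325 mm long (y), on two levels. Origin on the worktop under the edge of the step, mid-width; z up. To +y the flat upper deck, 42 mm above the worktop and 150 mm long; to -y the lower deck, 10 mm above the worktop, up to the end stop. Low kerbs beside the lower deck, 18 mm above the worktop, leave 124 mm between them.
- end_stop (a point): Foot of the end stop's inner face, mid-width, at lower-deck height: 165 mm from the step along the stand's -y. The stop rises 30 mm above the lower deck, is 10 mm thick and faces the step. Axes as the stand's.
- cooler_center (a point): Centre of the loose grey tube cooler, a block of about 0.5 kg, too wide to grip. Own axes: x 104 mm, y 88 mm from plain underside (-y) to well face (+y), z 96 mm. At the start it lies on its -z face on the upper deck, well face pointing away from the step, x along the step. Pushed halfway over the edge it tips by itself; then +y points up and it stands 88 mm high.
- cooler_wells (a point): Middle of the cooler's well face (104 x 96 mm, sixteen round wells; behaves as a flat face when pushed). Axes as the cooler's. Along each of its x faces runs a round bead, 8 mm thick and 64 mm long, standing out 4 mm, its centre line 12 mm below the well face.
- lid_grip (a point): Middle of the grip rib on the loose grey lid (0.14 kg), which stands right way up on the worktop. z up; the rib runs along x: 72 mm long, 22 mm thick (y), 32 mm high; its top is 15 mm above this point, the plate's upper face 15 mm below it, the lid's lowest edge 50 mm below it. Either way round fits. Snapping it on takes roughly 10 to 20 N downward on the rib.
- lid_seat (a point): Middle of the underside of the lid's plate (117 x 106 mm), 22 mm below lid_grip: it comes to rest on the cooler's well face. Skirts on the two y sides, 28 mm deep, flared at the foot, 100 mm apart inside, pass over the cooler's z faces with 2 mm play each side; the clips on the two x sides (123 mm overall) pass over the beads on its x faces.
- lid_clip_a (a joint): Sprung clip arm on the lid's +x side: 0 rad at rest, grows to about 0.15 as the arm is spread outward by a bead, back to 0 when it has snapped under it.
- lid_clip_b (a joint): The same on the lid's -x side.
- timer: Bystander: round white bench timer with a grey knob, 64 mm across and 42 mm high, standing on the worktop behind the stand; origin at its foot. Leave alone.
- tape_roll: Bystander: roll of beige tape lying flat, 92 mm across, 19 mm high; origin at its foot. Leave alone.
- stapler: Bystander: red and black stapler, 125 x 30 mm, 40 mm high; origin at its foot. Leave alone.

How it is judged (in metres and radians):
On the way, in this order (a step that is already met when the one before it is completed fails the run):
1. the cooler has tumbled over the step and stands on the lower deck with its wells up (angle between cooler_center's own y axis and vertical below 0.1 rad and z of cooler_center in the frame of stand below 0.06 m and y of cooler_center in the frame of stand below -0.04 m), for 0.1 s.
2. the lid is seated on the cooler with both clips snapped under the beads (y of lid_grip in the frame of cooler_center below 0.0695 m and angle between the z axis of lid_grip and the y axis of cooler_center, either way round below 0.06 rad and horizontal distance between lid_grip and cooler_center below 0.006 m and value of joint each of lid_clip_a, lid_clip_b below 0.06 rad), for 0.1 s.
At the end, for the whole second after the job is handed in: Cooler at rest on the lower deck, wells up (0.06 rad), within 5 mm of the end stop, square to the stand (0.1 rad), between the kerbs; lid on it within 3.5 mm of fully down, 6 mm of centred and 0.06 rad of level, both clips sprung back (under 0.06 rad) (all of step 2 and angle between cooler_center's own y axis and vertical below 0.06 rad and z of cooler_center in the frame of stand between 0.05 and 0.058 m and y of cooler_center in the frame of stand below -0.112 m and x of cooler_center in the frame of stand between -0.014 and 0.014 m and angle between the x axis of cooler_center and the x axis of stand, either way round below 0.1 rad and angle between lid_grip's own z axis and vertical below 0.1 rad and linear speed of cooler below 0.02 m/s); the robot touches nothing.
It fails at once if the cooler is lifted (its centre over 130 mm above the worktop) instead of being tumbled (height (world z) of cooler_center above 0.13 m).
It fails at once if the timer, tape roll or stapler is moved by more than 20 mm (distance of any of timer, tape_roll, stapler from where it was at the start of the episode above 0.02 m).
It also fails if it takes over 54 s, if anything falls off the work surface, if the arm or the gripper's body presses on something with over 40 N, if the wrist force passes 120 N, or if a joint passes its speed limit or range.

## Working session

There is one attempt and no reset: what is moved stays moved. The work goes in short steps, Python scripts to look and compute and a tool call to move; the robot and the scene stay as the last step left them, time stands still between calls to the robot, and variables do not carry over. Pictures are saved under pics/ and viewed, and the job is handed in when it is done.

Besides the shell and the picture viewer there is one more tool, called after "Call:" as a command line: name --argument value ..., lists and objects as JSON in quotes. play_rows: Moves the arm, as the interface text tells. Its arguments: {"type":"object","properties":{"rows":{"type":"array"},"squeeze":{"type":"number"}},"required":["rows"]}

```bash
mkdir -p pics
cat > h.py <<'E'
import numpy as np, cv2
from rig import readout, grab_frame, calibration, r
def snap(name, out):
    c=calibration(name); p,d=grab_frame(name)
    cv2.imwrite('pics/%s.png'%out, p[:,:,::-1]); np.savez('pics/%s.npz'%out,p=p,d=d,T=np.array(c['cam_to_world']),v=c['vfov'],cx=c['cx'],cy=c['cy'])
def load(out):
    z=np.load('pics/%s.npz'%out); return z
def cloud(z):
    d=z['d'];f=240/np.tan(np.radians(z['v'])/2)
    v,u=np.mgrid[0:480,0:640]
    P=np.stack([(u-z['cx'])/f*d,(v-z['cy'])/f*d,d],-1)
    W=P@z['T'][:3,:3].T+z['T'][:3,3]; W[d==0]=np.nan
    return W
E
python3 - <<'E'
from h import *
print(readout.sense())
for n in ['scene','side']:
    c=calibration(n);print(n,c); snap(n,n+'0')
E
```

```text
{'clock': 0.0, 'qpos': array([ 1.14955433e+00,  3.53645442e-01,  1.63414954e+00,  1.56174022e-06,
        1.15517285e+00, -2.38959045e-03]), 'qvel': array([-1.02326109e-03, -1.80201713e-03,  1.18331862e-03, -6.07963128e-05,
        4.16377351e-04,  1.31490869e-03]), 'joint_efforts': array([-1.86406913e-03, -6.05262780e+01, -3.42055249e+01, -3.80608867e-05,
        9.53369978e-03, -3.77385027e-05]), 'eef_pos': array([253.99421893, 570.54122431, 230.55676882]), 'tcp_rot': array([-3.14021748e+00, -4.71401960e-06,  2.72273962e+00]), 'contact_force': array([ 0.0975631 ,  0.06312259, -0.64813901]), 'wrist_torque': array([0.00107592, 0.0435935 , 0.0237912 ]), 'opening': 0.9999757409273028}
scene {'vfov': 44.62580826975369, 'cx': 321.9187749451768, 'cy': 239.31754297526712, 'cam_to_world': array([[ 8.64284421e-01, -3.63570576e-01,  3.47604482e-01,
         7.09045025e+01],
       [-5.02637435e-01, -6.50606749e-01,  5.69268361e-01,
        -7.93170816e+02],
       [ 1.91845960e-02, -6.66728801e-01, -7.45053459e-01,
         1.04253858e+03],
       [ 0.00000000e+00,  0.00000000e+00,  0.00000000e+00,
         1.00000000e+00]])}
side {'vfov': 49.69403403797389, 'cx': 324.3781100815188, 'cy': 237.58813037653476, 'cam_to_world': array([[ 9.97842181e-01, -2.21184810e-02,  6.18203443e-02,
         4.60108549e+02],
       [-6.39062961e-02, -5.43219786e-01,  8.37154854e-01,
        -9.24629231e+02],
       [ 1.50654404e-02, -8.39299134e-01, -5.43461126e-01,
         6.59782240e+02],
       [ 0.00000000e+00,  0.00000000e+00,  0.00000000e+00,
         1.00000000e+00]])}
```

View pics/scene0.png

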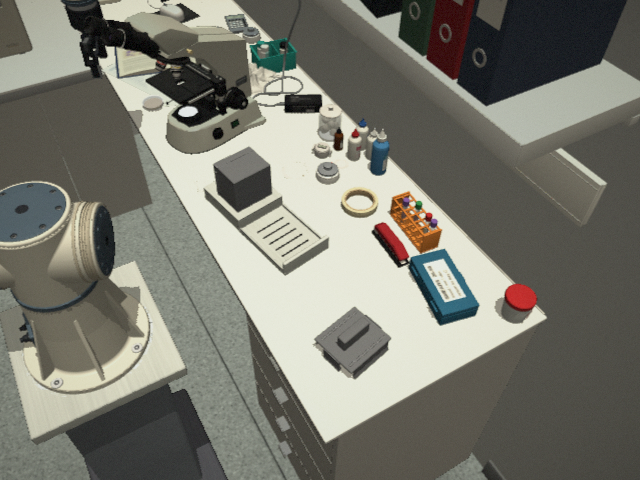

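View pics/side0.png

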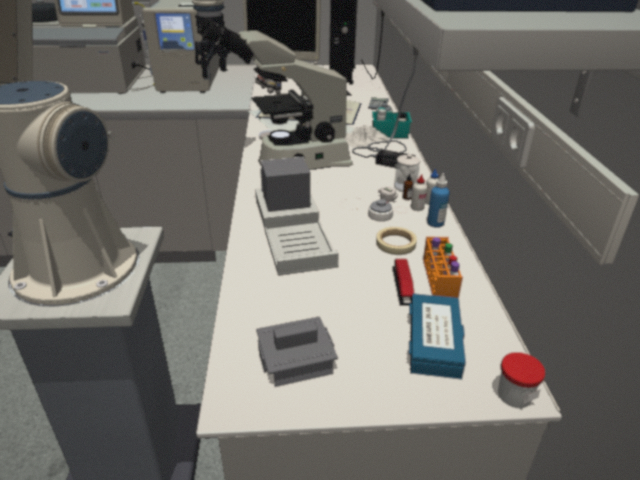

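The scene picture shows the cooler at about (243,180) on the upper deck, the lower deck running to (310,250), and the lid at (352,340). The timer is at (328,172), the tape at (360,202) and the stapler at (390,243). Next I measure them from depth.

Run:
```python
from h import *
for n in ['scene0','side0']:
    z=load(n);W=cloud(z);p=z['p'].astype(int)
    # print grid
    print(n)
    pts={'scene0':{'coolTop':(243,162),'coolFront':(246,190),'lid plate':(335,345),'rib':(352,325),'table':(300,320),'deck':(280,235),'udeck':(260,210),'timer':(328,168)},
     'side0':{'coolTop':(285,168),'coolFront':(287,190),'lid plate':(300,352),'rib':(297,330),'table':(300,300),'deck':(300,255),'udeck':(295,213)}}[n]
    for k,(u,v) in pts.items(): print(k,W[v,u].round(1),p[v,u])
    X,Y,Z=W[...,0],W[...,1],W[...,2]
    def box(m,name):
        m=m.astype(np.uint8);k,l,s,c=cv2.connectedComponentsWithStats(m)
        for i in range(1,k):
            if s[i,4]>60:
                q=W[l==i];r_=cv2.minAreaRect(q[:,:2].astype(np.float32))
                print(name,s[i,4],'zmed',np.median(q[:,2]).round(1),'rect',np.round(r_[0],1),np.round(r_[1],1),round(r_[2],2))
    reg=(X>150)&(X<800)&(Y>-500)&(Y<500)
    box(reg&(Z>128)&(Z<146),'cooltop')
    box(reg&(Z>36)&(Z<46),'42')
    box(reg&(Z>60)&(Z<70),'ribtop')
    box(reg&(Z>30)&(Z<40),'plate')
    box(reg&(Z>6)&(Z<13),'ldeck')
```

```text
scene0
coolTop [453.7 198.8 137.9] [124 122 116]
coolFront [434.8 149.7  97. ] [54 55 53]
lid plate [ 421.8 -280.1   34.8] [124 126 120]
rib [ 464.6 -272.5   64.4] [119 118 111]
table [ 400.5 -173.5    0.9] [230 232 218]
deck [472.8  57.3   8.9] [212 212 190]
udeck [459.5 134.8  31.6] [92 92 83]
timer [677.7 180.6  38.3] [75 75 74]
cooltop 69 zmed 131.3 rect [559.  485.6] [32.4 33.8] 14.36
cooltop 69 zmed 135.2 rect [507.  450.8] [23.6 29.5] 17.72
cooltop 1257 zmed 138.3 rect [446.5 194.3] [109.   94.9] 10.65
42 137 zmed 41.5 rect [565.7 472.5] [137.4  15.1] 19.17
42 164 zmed 40.8 rect [428.4 454. ] [ 36.5 133.1] 63.82
42 750 zmed 42.1 rect [444.2 205.2] [133.6 156.4] 11.6
42 298 zmed 39.4 rect [681.5 -96.6] [98.1 27.9] 85.9
42 213 zmed 39.7 rect [490.3 -36. ] [132.5  13.9] 11.08
42 2422 zmed 41.6 rect [ 708.9 -258.9] [170.8  90.7] 78.78
42 68 zmed 41.8 rect [ 786.3 -388.5] [15.5 49.2] 11.43
42 120 zmed 39.0 rect [ 464.2 -295.4] [27.  83.8] 89.14
ribtop 331 zmed 65.3 rect [502.1 469.7] [ 58.2 247.7] 89.56
ribtop 80 zmed 66.1 rect [762.4 320.4] [31.7 61. ] 57.93
ribtop 62 zmed 65.8 re
[... 3002 characters left out ...]
5] 83.87
plate 2411 zmed 34.7 rect [ 461.8 -284. ] [122.6 109.8] 13.18
plate 247 zmed 35.5 rect [ 693.  -339.9] [ 7.4 86.1] 79.34
plate 98 zmed 35.0 rect [ 787.  -396.5] [ 8.5 37.7] 28.49
ldeck 87 zmed 9.8 rect [589.5 466.7] [113.1  16.6] 9.75
ldeck 67 zmed 9.9 rect [675.2 170.8] [31.4 62. ] 69.77
ldeck 1598 zmed 10.8 rect [472.3  71.6] [123.5 131.7] 10.59
ldeck 76 zmed 9.2 rect [704.1  82.4] [27.1 67.1] 76.29
ldeck 98 zmed 9.4 rect [689.6  30.5] [40.1 89.4] 74.59
ldeck 161 zmed 9.4 rect [491.1 -40.6] [132.6  18.8] 3.84
ldeck 175 zmed 8.7 rect [ 680.9 -101.3] [123.1  25.5] 86.7
ldeck 172 zmed 9.3 rect [ 695.4 -324.3] [37.  85.2] 78.28
ldeck 244 zmed 9.2 rect [ 474.2 -336. ] [99.4  7.6] 13.86
```

Run:
```python
from h import *
z=load('scene0')['p']; a=cv2.resize(z[130:390,180:460],None,fx=2.8,fy=2.3,interpolation=cv2.INTER_CUBIC)
cv2.imwrite('pics/crop0.png',cv2.resize(z[130:390,180:460],None,fx=2.2,fy=2.2,interpolation=cv2.INTER_CUBIC)[:,:,::-1])
```

```text
(no output)
```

View pics/crop0.png

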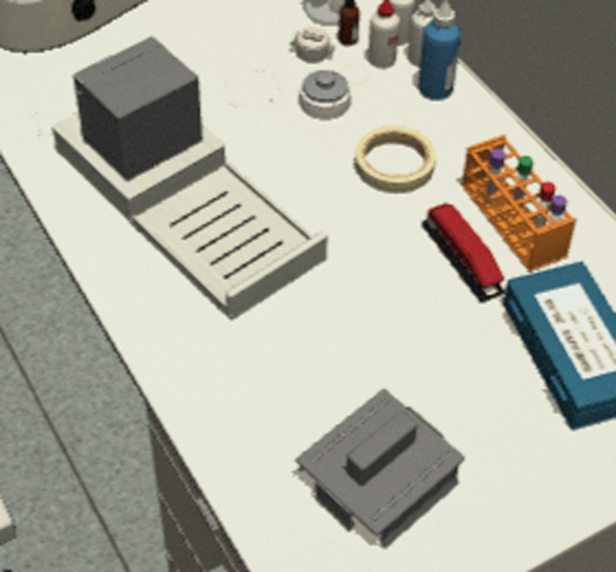

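The cooler lies at about stand y' = +64 on the upper deck, the stand's yaw is about 0.187 rad and its origin is near (459,130). The lid is at (461,-284) with yaw about 0.23. I'll push with the fingers partly open, so that two contact points keep the cooler square. Next is a helper that converts targets into tool shifts.

```bash
cat >> h.py <<'E'
from scipy.spatial.transform import Rotation as R
SY=0.187; SO=np.array([459.0,130.4])
def s2w(x,y,yaw=SY,o=SO):
    return o+np.array([np.cos(yaw)*x-np.sin(yaw)*y, np.sin(yaw)*x+np.cos(yaw)*y])
def w2s(p,yaw=SY,o=SO):
    d=np.array(p)[:2]-o; return np.array([np.cos(yaw)*d[0]+np.sin(yaw)*d[1], -np.sin(yaw)*d[0]+np.cos(yaw)*d[1]])
def go(p,psi,start=None):
    s=readout.sense(); R0=R.from_euler('xyz',s['tcp_rot']); p0=s['eef_pos']
    if start is not None: p0=np.array(start[:3]);R0=R.from_euler('xyz',[np.pi,0,start[3]])
    Rt=R.from_euler('xyz',[np.pi,0,psi])
    print('shift cm',(R0.inv().apply(np.array(p)-p0)/10).round(2),'rotvec',(R0.inv()*Rt).as_rotvec().round(3),'dist',np.linalg.norm(np.array(p)-p0).round(0))
def st():
    s=readout.sense();print('t',s['clock'],'pos',s['eef_pos'].round(1),'rot',s['tcp_rot'].round(3),'F',s['contact_force'].round(1),'open',round(float(s['opening']),3),'stand',w2s(s['eef_pos']).round(1),'q',s['qpos'].round(2))
E
python3 - <<'E'
from h import *
psi=np.pi/2+SY
S=[254.164,570.989,231.281,2.7228]
go([300,360,231],2.3,S)
a=s2w(0,140);print(a)
go([*a,231],psi,S); go([*a,78],psi,S)
E
```

```text
shift cm [-12.77 -17.41   0.03] rotvec [-0.    -0.     0.423] dist 216.0
[432.97231484 267.95929487]
shift cm [-28.66 -20.41   0.03] rotvec [ 0.    -0.     0.965] dist 352.0
shift cm [-28.66 -20.41  15.33] rotvec [ 0.    -0.     0.965] dist 384.0
```

Call:
play_rows --rows '[[100, [-2.5, -3.0, 0], [0, 0, 0.1]], [100, [-5, -6.5, 0], [0, 0, 0.2]], [100, [-8, -10, 0], [0, 0, 0.3]], [100, [-11, -13.5, 0], [0, 0, 0.4]], [100, [-14, -16.5, 0], [0, 0, 0.5]], [100, [-17, -18, 0], [0, 0, 0.6]], [100, [-20, -19, 0], [0, 0, 0.7]], [100, [-23.5, -20, 0], [0, 0, 0.8]], [100, [-26.5, -20.4, 0], [0, 0, 0.9]], [100, [-28.66, -20.41, 1], [0, 0, 0.965]], [100, [-28.66, -20.41, 4], [0, 0, 0.965]], [100, [-28.66, -20.41, 6], [0, 0, 0.965]]]'

```text
clock: 1.1
eef_pos: [434.0, 266.9, 170.0]
tcp_rot: [3.141, -0.0, 1.755]
contact_force: [-0.7, 0.2, -0.7]
opening: 0.609
```

Run:
```python
from h import *
st(); snap('wrist','w1'); snap('scene','s1')
```

```text
t 1.1 pos [434.  266.9 170. ] rot [ 3.141 -0.     1.755] F [-0.7  0.2 -0.7] open 0.609 stand [  0.8 138.8] q [ 0.55  0.25  1.94 -0.    0.96  0.36]
```

View pics/w1.png

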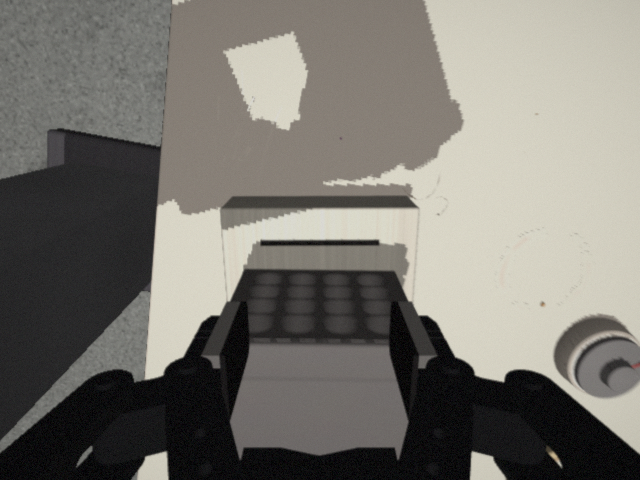

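View pics/s1.png

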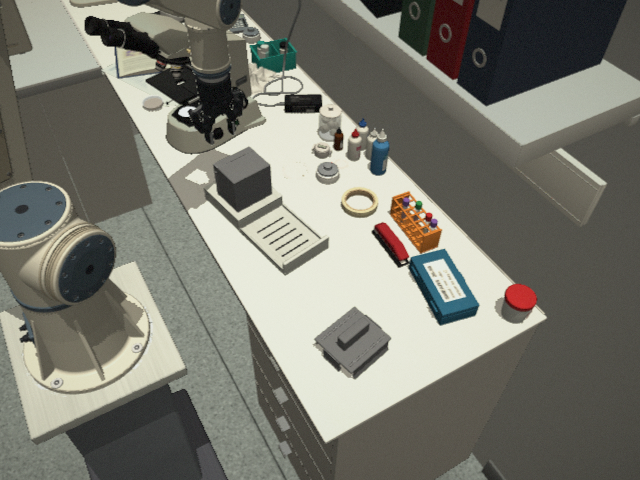

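The wrist view shows the well face at (320,300) beyond both fingers, which are clear of it. I go down behind the face, then push along -tool x.

Call:
play_rows --rows '[[100, [0, 0, 3], [0, 0, 0]], [100, [0, 0, 6], [0, 0, 0]], [100, [0, 0, 8.5], [0, 0, 0]], [100, [0, 0, 9.2], [0, 0, 0]], [100, [-0.5, 0, 9.2], [0, 0, 0]], [100, [-1.0, 0, 9.2], [0, 0, 0]], [100, [-1.5, 0, 9.2], [0, 0, 0]], [100, [-2, 0, 9.2], [0, 0, 0]], [100, [-2.5, 0, 9.2], [0, 0, 0]], [100, [-3, 0, 9.2], [0, 0, 0]], [100, [-3.5, 0, 9.2], [0, 0, 0]], [100, [-4, 0, 9.2], [0, 0, 0]]]'

```text
clock: 2.2
eef_pos: [441.4, 228.9, 80.3]
tcp_rot: [3.139, -0.001, 1.757]
contact_force: [-0.2, 5.4, 3.3]
opening: 0.608
```

Run:
```python
from h import *
st(); snap('scene','s2')
z=load('s2');cv2.imwrite('pics/s2c.png',cv2.resize(z['p'][110:300,150:400],None,fx=3,fy=3)[:,:,::-1])
```

```text
t 2.2 pos [441.4 228.9  80.3] rot [ 3.139e+00 -1.000e-03  1.757e+00] F [-0.2  5.4  3.3] open 0.608 stand [  1.  100.1] q [0.48 0.36 2.03 0.   0.75 0.29]
```

View pics/s2c.png

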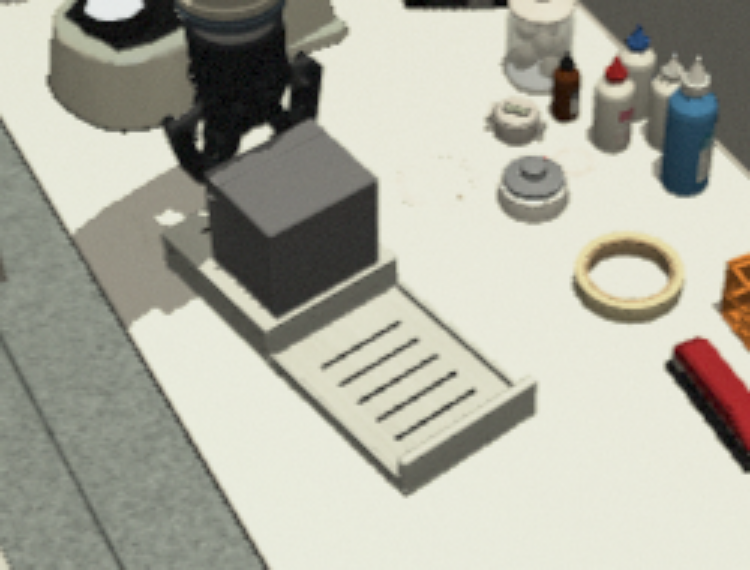

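The crop shows the cooler sliding squarely, with its front face now near the step edge at about (300,310). Contact force is about 5 N, so I keep pushing.

Call:
play_rows --rows '[[100, [-0.5, 0, 0], [0, 0, 0]], [100, [-1, 0, 0], [0, 0, 0]], [100, [-1.5, 0, 0], [0, 0, 0]], [100, [-2, 0, 0], [0, 0, 0]], [100, [-2.4, 0, 0], [0, 0, 0]], [100, [-2.8, 0, 0], [0, 0, 0]], [100, [-3.1, 0, 0], [0, 0, 0]], [100, [-3.4, 0, 0], [0, 0, 0]], [100, [-3.6, 0, 0], [0, 0, 0]], [100, [-3.8, 0, 0], [0, 0, 0]], [100, [-4.0, 0, 0], [0, 0, 0]], [100, [-4.2, 0, 0], [0, 0, 0]]]'

```text
clock: 3.25
eef_pos: [448.5, 187.5, 79.5]
tcp_rot: [3.141, -0.0, 1.758]
contact_force: [-1.5, 5.0, 4.8]
opening: 0.61
```

Run:
```python
from h import *
st(); snap('scene','s3')
z=load('s3');cv2.imwrite('pics/s3c.png',cv2.resize(z['p'][110:300,150:400],None,fx=3,fy=3)[:,:,::-1])
```

```text
t 3.25 pos [448.5 187.5  79.5] rot [ 3.141 -0.     1.758] F [-1.5  5.   4.8] open 0.61 stand [ 0.3 58.1] q [0.39 0.35 2.05 0.   0.74 0.21]
```

View pics/s3c.png

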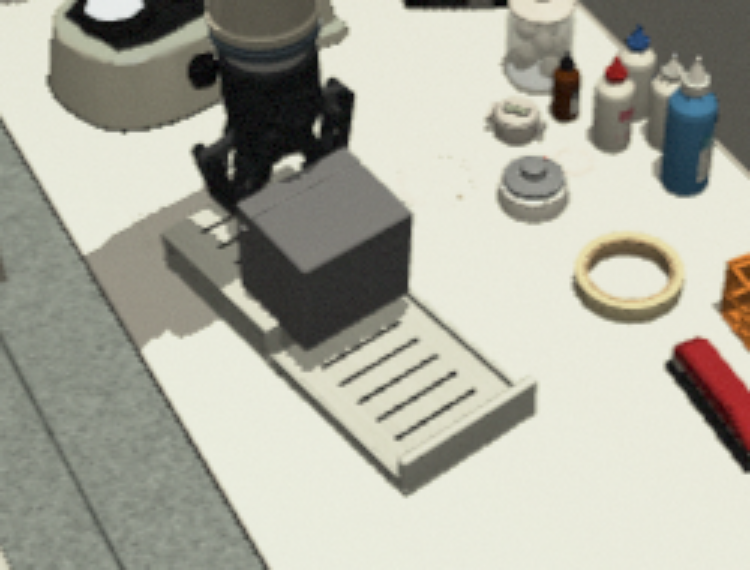

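The cooler overhangs the step by about 40 mm and is still flat and square. I continue slowly to the tipping point.

Call:
play_rows --rows '[[100, [-0.2, 0, 0], [0, 0, 0]], [100, [-0.4, 0, 0], [0, 0, 0]], [100, [-0.6, 0, 0], [0, 0, 0]], [100, [-0.8, 0, 0], [0, 0, 0]], [100, [-0.9, 0, 0], [0, 0, 0]], [100, [-0.9, 0, 0], [0, 0, 0]], [100, [-0.9, 0, 0], [0, 0, 0]], [100, [-0.9, 0, 0], [0, 0, 0]]]'

```text
clock: 3.97
eef_pos: [449.7, 178.3, 79.1]
tcp_rot: [-3.141, 0.0, 1.758]
contact_force: [0.1, 0.9, 0.0]
opening: 0.603
```

Run:
```python
from h import *
st(); snap('scene','s4')
z=load('s4');cv2.imwrite('pics/s4c.png',cv2.resize(z['p'][110:300,150:400],None,fx=3,fy=3)[:,:,::-1])
```

```text
t 3.9667 pos [449.7 178.3  79.1] rot [-3.141  0.     1.758] F [0.1 0.9 0. ] open 0.603 stand [-0.3 48.8] q [ 0.37  0.35  2.05 -0.    0.74  0.19]
```

View pics/s4c.png

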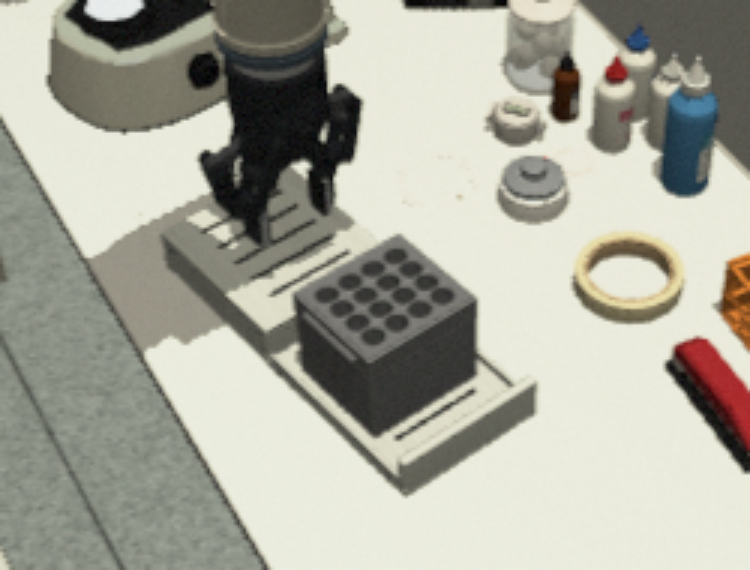

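The cooler has tumbled and stands wells up on the lower deck at about (385,320) in the crop, a little short of the stop. I lower the fingers and push it home.

Call:
play_rows --rows '[[100, [0, 0, 1.5], [0, 0, 0]], [100, [-0.5, 0, 2.7], [0, 0, 0]], [100, [-2, 0, 2.7], [0, 0, 0]], [100, [-3, 0, 2.7], [0, 0, 0]], [100, [-4, 0, 2.7], [0, 0, 0]], [100, [-5, 0, 2.7], [0, 0, 0]], [100, [-5.6, 0, 2.7], [0, 0, 0]], [100, [-6.2, 0, 2.7], [0, 0, 0]], [100, [-6.8, 0, 2.7], [0, 0, 0]], [100, [-7.4, 0, 2.7], [0, 0, 0]], [100, [-8, 0, 2.7], [0, 0, 0]], [100, [-8.5, 0, 2.7], [0, 0, 0]]]'

```text
clock: 5.02
eef_pos: [466.1, 94.9, 52.5]
tcp_rot: [3.141, -0.0, 1.758]
contact_force: [-1.7, 6.0, 4.1]
opening: 0.606
```

Run:
```python
from h import *
st(); snap('scene','s5')
z=load('s5');cv2.imwrite('pics/s5c.png',cv2.resize(z['p'][110:300,150:400],None,fx=3,fy=3)[:,:,::-1])
```

```text
t 5.0167 pos [466.1  94.9  52.5] rot [ 3.141 -0.     1.758] F [-1.7  6.   4.1] open 0.606 stand [  0.4 -36.2] q [0.2  0.39 2.09 0.   0.67 0.01]
```

View pics/s5c.png

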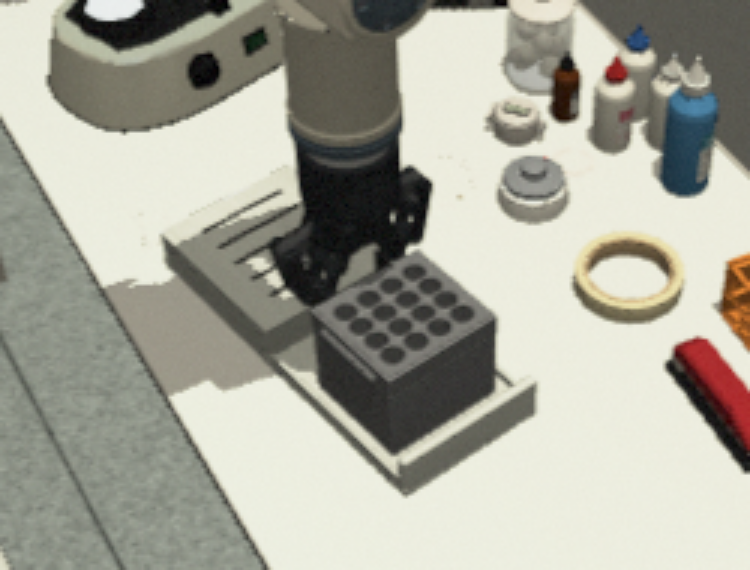

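The cooler is square between the kerbs with about 20 mm to go. I continue in small steps and watch the force.

Call:
play_rows --rows '[[100, [-0.5, 0, 0], [0, 0, 0]], [100, [-1, 0, 0], [0, 0, 0]], [100, [-1.4, 0, 0], [0, 0, 0]], [100, [-1.6, 0, 0], [0, 0, 0]], [100, [-1.8, 0, 0], [0, 0, 0]]]'

```text
clock: 5.48
eef_pos: [469.3, 77.5, 52.5]
tcp_rot: [3.141, -0.0, 1.758]
contact_force: [0.2, 6.4, 4.5]
opening: 0.607
```

Call:
play_rows --rows '[[100, [-0.1, 0, 0], [0, 0, 0]], [100, [-0.2, 0, 0], [0, 0, 0]]]'

```text
clock: 5.65
eef_pos: [469.6, 75.6, 52.5]
tcp_rot: [3.141, -0.0, 1.758]
contact_force: [-1.5, 7.1, 3.7]
opening: 0.607
```

Call:
play_rows --rows '[[100, [-0.1, 0, 0], [0, 0, 0]], [100, [-0.15, 0, 0], [0, 0, 0]]]'

```text
clock: 5.82
eef_pos: [469.9, 75.0, 52.7]
tcp_rot: [3.141, -0.002, 1.757]
contact_force: [-2.8, 17.5, 8.3]
opening: 0.607
```

Call:
play_rows --rows '[[100, [-0.1, 0, 0], [0, 0, 0]], [100, [-0.1, 0, 0], [0, 0, 0]]]'

```text
clock: 5.98
eef_pos: [469.9, 74.9, 52.9]
tcp_rot: [3.141, -0.003, 1.756]
contact_force: [-4.8, 21.5, 11.4]
opening: 0.609
```

Run:
```python
from h import *
st()
```

```text
t 5.9833 pos [469.9  74.9  52.9] rot [ 3.141e+00 -3.000e-03  1.756e+00] F [-4.8 21.5 11.4] open 0.609 stand [  0.4 -56.6] q [ 0.15  0.39  2.08  0.    0.67 -0.04]
```

Motion has stalled and the force has reached about 21 N, so the cooler is home. I back off, rise, and take a picture before going to the lid.

Call:
play_rows --rows '[[100, [1.0, 0, 0], [0, 0, 0]], [100, [2.5, 0, 0], [0, 0, 0]], [60, [3, 0, -3], [0, 0, 0]], [40, [3, 0, -7], [0, 0, 0]], [20, [3, 0, -11], [0, 0, 0]], [0, [3, 0, -15], [0, 0, 0]], [0, [3, 0, -18], [0, 0, 0]], [0, [3, 0, -18], [0, 0, 0]]]'

```text
clock: 6.65
eef_pos: [467.4, 102.9, 238.3]
tcp_rot: [3.132, 0.001, 1.758]
contact_force: [1.6, -0.0, 0.2]
opening: 1.005
```

Run:
```python
from h import *
st(); snap('scene','s6'); snap('side','d6'); snap('wrist','w6')
z=load('s6');cv2.imwrite('pics/s6c.png',cv2.resize(z['p'][110:300,150:400],None,fx=3,fy=3)[:,:,::-1])
for n in ['s6','d6','w6']:
    z=load(n);W=cloud(z);X,Y,Z=W[...,0],W[...,1],W[...,2]
    g=z['p'].astype(int).sum(-1)<480
    m=((X>380)&(X<580)&(Y>-80)&(Y<100)&(Z>92)&(Z<104)&g).astype(np.uint8)
    k,l,s,c=cv2.connectedComponentsWithStats(m)
    for i in range(1,k):
        if s[i,4]>60:
            q=W[l==i];r_=cv2.minAreaRect(q[:,:2].astype(np.float32));print(n,s[i,4],'z',np.median(q[:,2]).round(1),np.round(r_[0],1),np.round(r_[1],1),round(r_[2],2),'stand',w2s(r_[0]).round(1))
# colour edge extents of lid etc
p=readout.sense()['eef_pos']
go([461,-284,200],0.227)
go([*s2w(0,-117),200],SY)
```

```text
t 6.65 pos [467.4 102.9 238.3] rot [3.132e+00 1.000e-03 1.758e+00] F [ 1.6 -0.   0.2] open 1.005 stand [  3.2 -28.6] q [ 0.21  0.11  1.93 -0.    1.09  0.03]
s6 1176 z 97.6 [477.9  15.7] [109.3  98.8] 10.58 stand [  -2.7 -116.2]
d6 1131 z 97.8 [479.4  14.3] [103.6 101. ] 10.87 stand [  -1.5 -117.8]
w6 11329 z 97.6 [479.7  14.9] [104.2  97.3] 10.76 stand [  -1.1 -117.4]
shift cm [-37.89  -7.47   3.22] rotvec [0.000e+00 1.000e-03 1.531e+00] dist 387.0
shift cm [-8.83  0.04  3.2 ] rotvec [0.000e+00 1.000e-03 1.571e+00] dist 94.0
```

View pics/w6.png

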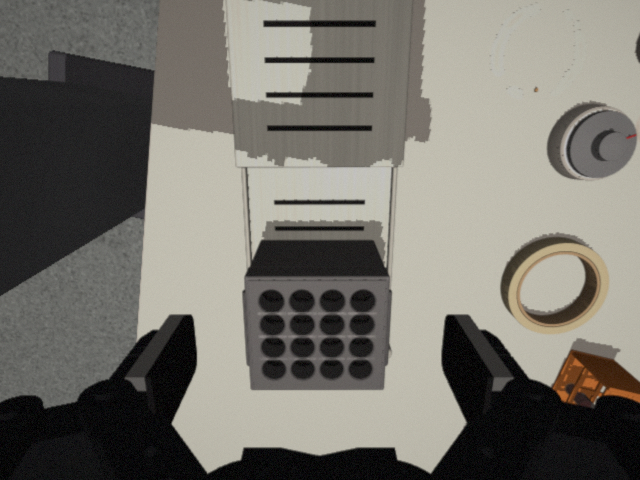

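View pics/s6c.png

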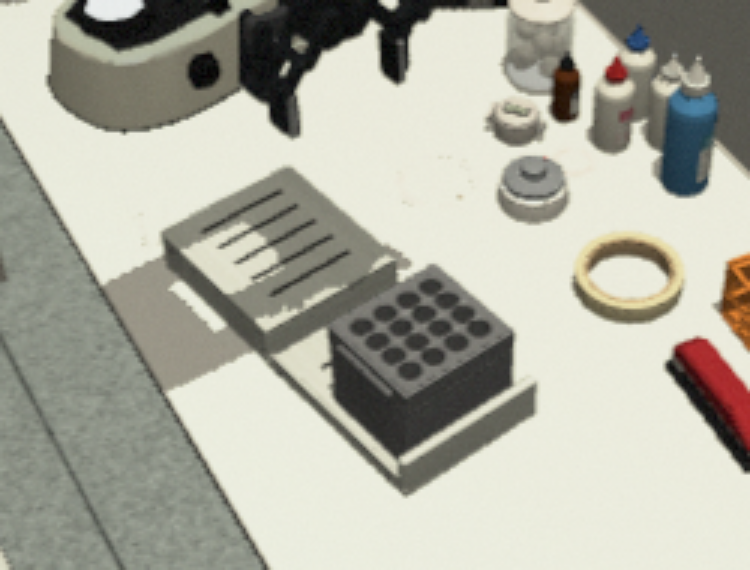

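The wrist view shows the cooler against the stop, square, with its well face at (317,335). It measures stand (-1,-117.4), which is home. I turn the tool towards the lid's yaw and take a second view of the cooler in that orientation, to cancel camera bias.

Run:
```python
from h import *
c=calibration('wrist');s=readout.sense()
Rt=R.from_euler('xyz',s['tcp_rot']);print(Rt.inv().apply(np.array(c['cam_to_world'])[:3,3]-s['eef_pos']),(Rt.inv().as_matrix()@np.array(c['cam_to_world'])[:3,:3]).round(3))
go([410,12,240],0.187)
```

```text
[  75.65833072   -0.14309038 -142.46043233] [[ 0.    -0.953 -0.302]
 [ 1.     0.001 -0.001]
 [ 0.001 -0.302  0.953]]
shift cm [-7.86 -6.98 -0.8 ] rotvec [0.000e+00 1.000e-03 1.571e+00] dist 105.0
```

Run:
```python
from h import *
go([515,18,238],0.187)
```

```text
shift cm [-9.22  3.45 -0.6 ] rotvec [0.000e+00 1.000e-03 1.571e+00] dist 99.0
```

Call:
play_rows --rows '[[0, [-0.7, 0.3, 0], [0, 0, 0.12]], [0, [-1.4, 0.6, 0], [0, 0, 0.24]], [0, [-2.1, 0.9, 0], [0, 0, 0.36]], [0, [-2.8, 1.2, 0], [0, 0, 0.48]], [0, [-3.6, 1.5, 0], [0, 0, 0.6]], [0, [-4.4, 1.8, 0], [0, 0, 0.72]], [0, [-5.2, 2.1, 0], [0, 0, 0.84]], [0, [-6, 2.4, 0], [0, 0, 0.96]], [0, [-6.8, 2.7, 0], [0, 0, 1.08]], [0, [-7.6, 3, 0], [0, 0, 1.2]], [0, [-8.4, 3.2, 0], [0, 0, 1.32]], [0, [-9.2, 3.5, 0], [0, 0, 1.44]]]'

```text
clock: 7.8
eef_pos: [514.6, 17.9, 230.0]
tcp_rot: [-3.141, 0.004, 0.312]
contact_force: [0.9, 0.3, 0.7]
opening: 0.996
```

Call:
play_rows --rows '[[0, [0, 0, 0], [0, 0, 0.12]], [0, [0, 0, 0], [0, 0, 0.131]], [0, [0, 0, 0], [0, 0, 0.131]], [0, [0, 0, 0], [0, 0, 0.131]]]'

```text
clock: 8.13
eef_pos: [515.1, 18.6, 231.2]
tcp_rot: [-3.141, 0.002, 0.191]
contact_force: [0.2, -0.1, 0.2]
opening: 1.001
```

```bash
cat >> h.py <<'E'
def rects(n,xr,yr,zr,thr=480,mn=60):
    z=load(n);W=cloud(z);X,Y,Z=W[...,0],W[...,1],W[...,2]
    g=z['p'].astype(int).sum(-1)<thr
    m=((X>xr[0])&(X<xr[1])&(Y>yr[0])&(Y<yr[1])&(Z>zr[0])&(Z<zr[1])&g).astype(np.uint8)
    k,l,s,c=cv2.connectedComponentsWithStats(m)
    for i in range(1,k):
        if s[i,4]>mn:
            q=W[l==i];r_=cv2.minAreaRect(q[:,:2].astype(np.float32));print(n,s[i,4],'z',np.median(q[:,2]).round(1),np.round(r_[0],1),np.round(r_[1],1),round(r_[2],2),'stand',w2s(r_[0]).round(1))
E
python3 - <<'E'
from h import *
st(); snap('wrist','w7'); rects('w7',(380,600),(-100,110),(92,104))
st()
go([480,-280,220],0.227)
E
```

```text
t 8.1333 pos [515.1  18.6 231.2] rot [-3.141e+00  2.000e-03  1.910e-01] F [ 0.2 -0.1  0.2] open 1.001 stand [  34.3 -120.3] q [ 0.03  0.18  1.86 -0.    1.1   1.41]
w7 12666 z 97.7 [480.2  14.8] [104.7  96.2] 10.79 stand [  -0.7 -117.5]
t 8.1833 pos [515.3  18.7 231.5] rot [-3.141e+00  1.000e-03  1.900e-01] F [-0.3 -1.1 -0.9] open 1.0 stand [  34.5 -120.2] q [ 0.03  0.18  1.86 -0.    1.1   1.41]
shift cm [-9.11 28.66  1.16] rotvec [-0.     0.001 -0.037] dist 301.0
```

View pics/w7.png

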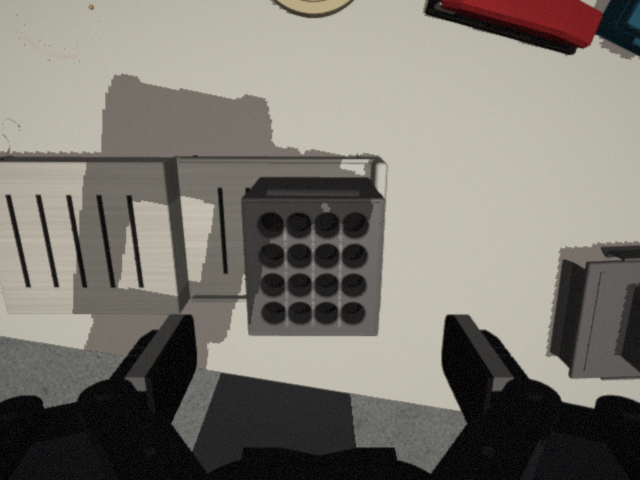

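The two views agree on the cooler: (480,15), yaw 0.188. Next I move over the lid.

Call:
play_rows --rows '[[0, [-1, 2.5, 0], [0, 0, 0]], [0, [-2, 5.5, 0], [0, 0, 0]], [0, [-3, 8.5, 0], [0, 0, 0]], [0, [-4, 11.5, 0], [0, 0, 0]], [0, [-5, 14.5, 0], [0, 0, 0]], [0, [-6, 17.5, 0], [0, 0, -0.01]], [0, [-7, 20.5, 0], [0, 0, -0.02]], [0, [-8, 23.5, 0], [0, 0, -0.03]], [0, [-9, 26.5, 0], [0, 0, -0.037]], [0, [-9.1, 28.6, 0], [0, 0, -0.037]], [0, [-9.1, 28.6, 0], [0, 0, -0.037]], [0, [-9.1, 28.6, 0], [0, 0, -0.037]]]'

```text
clock: 9.18
eef_pos: [479.2, -280.0, 231.9]
tcp_rot: [-3.141, 0.0, 0.224]
contact_force: [0.3, 1.0, -0.4]
opening: 1.0
```

Run:
```python
from h import *
st(); snap('wrist','w8'); rects('w8',(350,600),(-400,-150),(60,70)); rects('w8',(350,600),(-400,-150),(31,39))
st()
```

```text
t 9.1833 pos [ 479.2 -280.   231.9] rot [-3.141  0.     0.224] F [ 0.3  1.  -0.4] open 1.0 stand [ -56.4 -407. ] q [-0.53  0.24  1.78  0.    1.11  0.82]
w8 2585 z 65.1 [ 462.5 -284.5] [71.2 22. ] 13.36 stand [ -73.7 -408.3]
w8 14766 z 34.4 [ 462.  -284.6] [122.2 106.2] 13.38 stand [ -74.2 -408.4]
t 9.2333 pos [ 479.2 -279.1  231.9] rot [-3.141  0.     0.224] F [-0.6  0.5 -0.2] open 1.003 stand [ -56.3 -406.1] q [-0.53  0.24  1.78  0.    1.11  0.82]
```

View pics/w8.png

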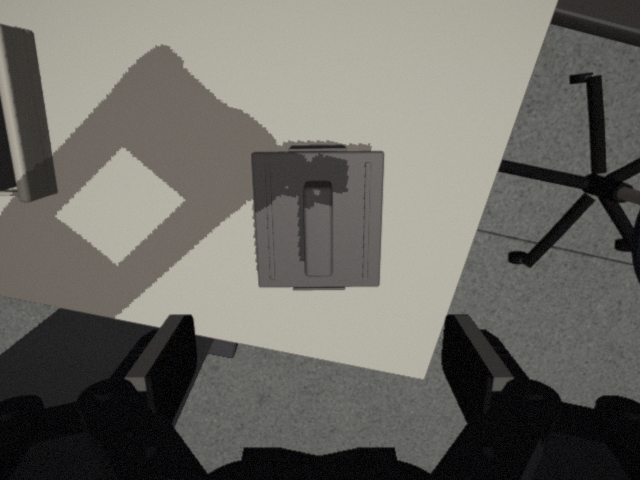

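The wrist view shows the lid's rib at (318,230) and plate, centre (462.2,-284.5), yaw 0.233. I'll lower over the rib and grip it.

Run:
```python
from h import *
go([462.2,-284.5,100],0.233)
go([462.2,-284.5,38],0.233)
```

```text
shift cm [-1.77  0.16 13.19] rotvec [-0.001  0.    -0.009] dist 133.0
shift cm [-1.77  0.17 19.39] rotvec [-0.001  0.    -0.009] dist 195.0
```

Call:
play_rows --rows '[[0, [-1, 0.16, 3], [0, 0, -0.009]], [0, [-1.77, 0.16, 6], [0, 0, -0.009]], [0, [-1.77, 0.16, 9], [0, 0, -0.009]], [0, [-1.77, 0.16, 12], [0, 0, -0.009]], [0, [-1.77, 0.16, 13.2], [0, 0, -0.009]], [0, [-1.77, 0.16, 13.2], [0, 0, -0.009]]]'

```text
clock: 9.73
eef_pos: [461.0, -282.7, 97.8]
tcp_rot: [-3.138, 0.004, 0.235]
contact_force: [0.8, -0.1, 0.3]
opening: 0.999
```

Run:
```python
from h import *
st(); go([462.2,-284.5,38],0.233);st(); snap('wrist','w9'); rects('w9',(350,600),(-400,-150),(60,70)); rects('w9',(350,600),(-400,-150),(31,39))
```

```text
t 9.7333 pos [ 461.  -282.7   97.8] rot [-3.138  0.004  0.235] F [ 0.8 -0.1  0.3] open 0.999 stand [ -74.9 -406.3] q [-0.55  0.4   1.92  0.    0.83  0.78]
shift cm [0.1  0.23 5.98] rotvec [-0.004  0.004  0.002] dist 60.0
t 9.7333 pos [ 461.  -282.7   97.8] rot [-3.138  0.004  0.235] F [ 0.8 -0.1  0.3] open 0.999 stand [ -74.9 -406.3] q [-0.55  0.4   1.92  0.    0.83  0.78]
w9 7161 z 65.2 [ 462.3 -284.6] [71.9 22.1] 13.38 stand [ -73.9 -408.4]
w9 36699 z 34.3 [ 461.9 -284.7] [122.8 106.4] 13.3 stand [ -74.4 -408.4]
```

View pics/w9.png

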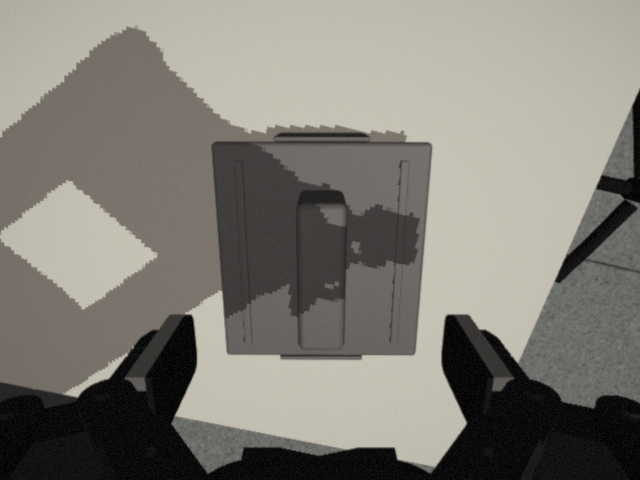

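The rib is centred between the jaws at (322,270). I go down and close.

Call:
play_rows --rows '[[0, [0.1, 0.2, 2.5], [0, 0, 0]], [0, [0.1, 0.2, 4.5], [0, 0, 0]], [0, [0.1, 0.2, 5.7], [0, 0, 0]], [0, [0.1, 0.2, 5.9], [0, 0, 0]], [0, [0.1, 0.2, 5.9], [0, 0, 0]]]'

```text
clock: 10.2
eef_pos: [464.4, -286.6, 41.9]
tcp_rot: [3.142, -0.0, 0.233]
contact_force: [-0.4, -0.5, 1.0]
opening: 0.999
```

Call:
play_rows --rows '[[120, [0, 0, 0], [0, 0, 0]], [180, [0, 0, 0], [0, 0, 0]], [220, [0, 0, 0], [0, 0, 0]], [220, [0, 0, 0], [0, 0, 0]], [220, [0, 0, 0], [0, 0, 0]], [220, [0, 0, 0], [0, 0, 0]], [220, [0, 0, 0], [0, 0, 0]], [220, [0, 0, 0], [0, 0, 0]]]' --squeeze 80

```text
clock: 10.87
eef_pos: [464.3, -286.8, 41.9]
tcp_rot: [3.141, -0.0, 0.233]
contact_force: [-1.2, 1.3, 7.6]
opening: 0.242
```

Run:
```python
from h import *
st()
```

```text
t 10.8667 pos [ 464.3 -286.8   41.9] rot [ 3.141 -0.     0.233] F [-1.2  1.3  7.6] open 0.242 stand [ -72.4 -410.9] q [-0.56  0.49  1.94  0.    0.71  0.78]
```

Gripped (opening 0.24, about 20 mm). I lift and check the lid in hand.

Call:
play_rows --rows '[[220, [0, 0, -1], [0, 0, 0]], [220, [0, 0, -3], [0, 0, 0]], [220, [0, 0, -6], [0, 0, 0]], [220, [0, 0, -9], [0, 0, 0]], [220, [0, 0, -12], [0, 0, 0]], [220, [0, 0, -15], [0, 0, 0]], [220, [0, 0, -16], [0, 0, 0]], [220, [0, 0, -16], [0, 0, 0]], [220, [0, 0, -16], [0, 0, 0]], [220, [0, 0, -16], [0, 0, 0]]]'

```text
clock: 11.7
eef_pos: [463.1, -286.0, 199.7]
tcp_rot: [-3.14, 0.002, 0.233]
contact_force: [-0.1, -0.2, -1.8]
opening: 0.238
```

Run:
```python
from h import *
st(); snap('wrist','w10');snap('side','d10');st()
s=readout.sense()
rects('w10',(350,600),(-400,-150),(s['eef_pos'][2]-16,s['eef_pos'][2]-1)); rects('d10',(350,600),(-400,-150),(s['eef_pos'][2]-16,s['eef_pos'][2]))
z=load('w10');W=cloud(z)
Rt=R.from_euler('xyz',[np.pi,0,s['tcp_rot'][2]]).as_matrix(); L=(W-s['eef_pos'])@Rt
g=z['p'].astype(int).sum(-1)
for (u,v) in [(320,150),(320,200),(250,200),(400,200),(230,250),(410,250)]: print((u,v),L[v,u].round(1),g[v,u])
```

```text
t 11.7 pos [ 463.1 -286.   199.7] rot [-3.14e+00  2.00e-03  2.33e-01] F [-0.1 -0.2 -1.8] open 0.238 stand [ -73.4 -409.9] q [-0.56  0.26  1.84  0.    1.04  0.78]
t 11.8 pos [ 463.1 -286.   199.4] rot [-3.139e+00  2.000e-03  2.330e-01] F [-0.1 -0.3 -1.6] open 0.243 stand [ -73.4 -409.9] q [-0.56  0.26  1.84 -0.    1.04  0.78]
w10 43027 z 191.9 [ 478.  -283.9] [ 89.4 106.4] 13.44 stand [ -58.4 -410.6]
w10 313 z 192.0 [ 416.2 -314.9] [21.8  5.3] 13.36 stand [-124.8 -429.6]
w10 307 z 192.1 [ 408.1 -283.8] [20.1  5.4] 14.63 stand [-127.  -397.5]
d10 2577 z 192.0 [ 461.5 -288.5] [122.7 108.7] 14.03 stand [ -75.4 -412. ]
(320, 150) [59.4  1.9 25.1] 137
(320, 200) [43.4  1.9  7.6] 420
(250, 200) [ 43.6 -23.3   7. ] 250
(400, 200) [43.2 31.1  8.9] 419
(230, 250) [ 24.4 -31.8   7.4] 253
(410, 250) [24.8 35.4  6.4] 421
```

View pics/w10.png

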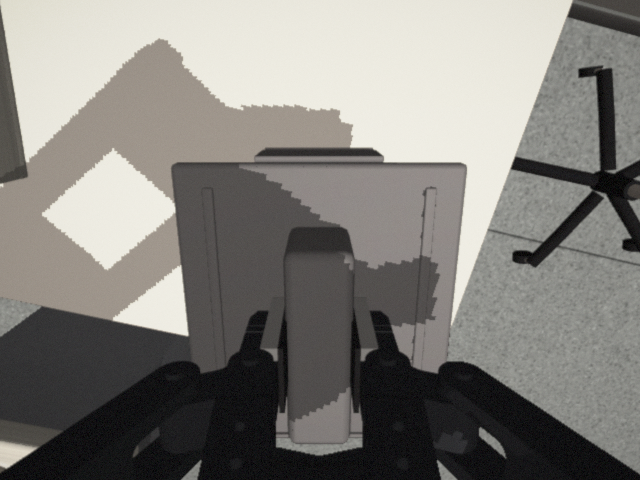

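View pics/d10.png

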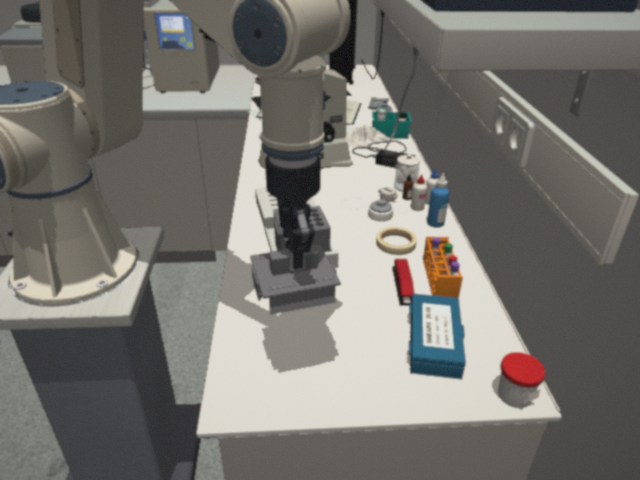

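The lid hangs level, with its plate at about (320,165) to (320,360). I measure its offset in the tool frame from the plate edges.

```bash
cat > m.py <<'E'
from h import *
def lidin(n,eef,yaw):
    z=load(n);W=cloud(z)
    Rt=R.from_euler('xyz',[np.pi,0,yaw]).as_matrix(); L=(W-np.array(eef))@Rt
    g=z['p'].astype(int).sum(-1)
    m=(np.abs(L[...,2]-7.5)<3.5)&(L[...,0]>0)&(L[...,0]<58)&(np.abs(L[...,1])<70)&(g<520)
    q=L[m]
    # edges per x-slice
    A=[]
    for x in np.arange(20,52,4):
        s=q[(q[:,0]>x)&(q[:,0]<x+4)]; A.append((x+2,np.percentile(s[:,1],.5),np.percentile(s[:,1],99.5)))
    A=np.array(A);print('ylo slope',np.polyfit(A[:,0],A[:,1],1).round(4),'yhi',np.polyfit(A[:,0],A[:,2],1).round(4),'mid',((A[:,1]+A[:,2])/2).mean().round(2),'width',(A[:,2]-A[:,1]).mean().round(1))
    B=[]
    for y in np.arange(-45,45,6):
        s=q[(q[:,1]>y)&(q[:,1]<y+6)]; B.append((y+3,s[:,0].max()))
    B=np.array(B);print('front edge',B[:,1].round(1),'slope',np.polyfit(B[:,0],B[:,1],1).round(4))
    A_=np.c_[q[:,:2],np.ones(len(q))];print('plane tilt',np.linalg.lstsq(A_,q[:,2],rcond=None)[0].round(4))
E
python3 - <<'E'
from m import *
lidin('w10',[463.1,-286,199.6],0.233)
E
```

```text
ylo slope [ 7.6000e-03 -5.0819e+01] yhi [-3.90000e-03  5.34929e+01] mid 1.4 width 103.9
front edge [56.9 56.8 56.8 58.  58.  58.  58.  58.  58.  58.  58.  58.  56.8 56.9
 56.8] slope [-2.00000e-04  5.75224e+01]
plane tilt [9.7000e-03 1.6000e-03 7.3586e+00]
```

The lid centre in the tool frame is about (-1.7, +1.2) mm and the lid is level. I move over the cooler.

Run:
```python
from h import *
go([481.5,16.4,199.5],0.188)
```

```text
shift cm [  8.77 -29.     0.04] rotvec [-0.002  0.002  0.045] dist 303.0
```

Call:
play_rows --rows '[[220, [0.5, -1.5, 0], [0, 0, 0]], [220, [1.2, -4, 0], [0, 0, 0]], [220, [2.1, -7, 0], [0, 0, 0]], [220, [3, -10, 0], [0, 0, 0]], [220, [3.9, -13, 0], [0, 0, 0]], [220, [4.8, -16, 0], [0, 0, 0]], [220, [5.7, -19, 0], [0, 0, 0.02]], [220, [6.6, -22, 0], [0, 0, 0.03]], [220, [7.5, -25, 0], [0, 0, 0.045]], [220, [8.3, -27.5, 0], [0, 0, 0.045]], [220, [8.77, -29, 0], [0, 0, 0.045]], [220, [8.77, -29, 0], [0, 0, 0.045]]]'

```text
clock: 12.8
eef_pos: [481.9, 18.4, 200.1]
tcp_rot: [-3.14, 0.002, 0.19]
contact_force: [-0.8, -0.4, -1.5]
opening: 0.24
```

Call:
play_rows --rows '[[220, [0, 0, 0], [0, 0, 0]], [220, [0, 0, 0], [0, 0, 0]], [220, [0, 0, 0], [0, 0, 0]]]'

```text
clock: 13.05
eef_pos: [482.2, 14.9, 200.8]
tcp_rot: [3.141, 0.001, 0.187]
contact_force: [0.7, 0.5, -1.4]
opening: 0.243
```

Run:
```python
from m import *
st(); snap('wrist','w11'); snap('scene','s11'); snap('side','d11'); st()
s=readout.sense(); lidin('w11',s['eef_pos'],s['tcp_rot'][2])
go([481.5,16.4,160],0.188)
for n in ['s11','d11']:
    z=load(n);cv2.imwrite('pics/%sc.png'%n,cv2.resize(z['p'][110:300,180:430],None,fx=3,fy=3)[:,:,::-1])
    rects(n,(380,600),(-100,130),(186,198)); rects(n,(380,600),(-100,130),(92,103))
```

```text
t 13.05 pos [482.2  14.9 200.8] rot [3.141e+00 1.000e-03 1.870e-01] F [ 0.7  0.5 -1.4] open 0.243 stand [   1.3 -117.7] q [ 0.03  0.17  1.96 -0.    1.02  1.41]
t 13.2 pos [482.4  15.  201.2] rot [3.142 0.    0.187] F [ 0.3  0.4 -1.4] open 0.239 stand [   1.5 -117.7] q [ 0.03  0.17  1.96 -0.    1.02  1.41]
ylo slope [ 9.80000e-03 -5.09206e+01] yhi [-3.10000e-03  5.34474e+01] mid 1.39 width 103.9
front edge [56.6 56.7 56.7 57.9 58.  58.  58.  58.  58.  58.  58.  58.  56.8 56.7
 56.8] slope [1.10000e-03 5.74745e+01]
plane tilt [ 8.4000e-03 -3.0000e-04  7.8111e+00]
shift cm [-0.06 -0.15  4.12] rotvec [ 0.     0.    -0.001] dist 41.0
s11 1419 z 193.7 [478.9  13.7] [125.6 108.2] 9.83 stand [  -2.2 -118.4]
s11 774 z 97.5 [477.6  15.4] [108.5  99.1] 10.53 stand [  -3.1 -116.5]
d11 1159 z 193.9 [480.1  11.9] [121.9 110.2] 10.59 stand [  -1.3 -120.3]
d11 1121 z 97.7 [478.2  15.8] [105.4 101. ] 11.15 stand [  -2.5 -116.1]
```

View pics/s11c.png

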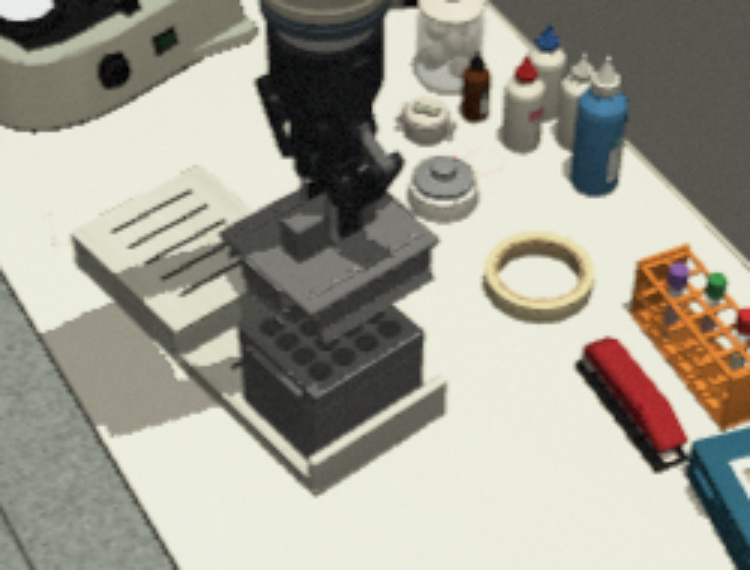

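View pics/d11c.png

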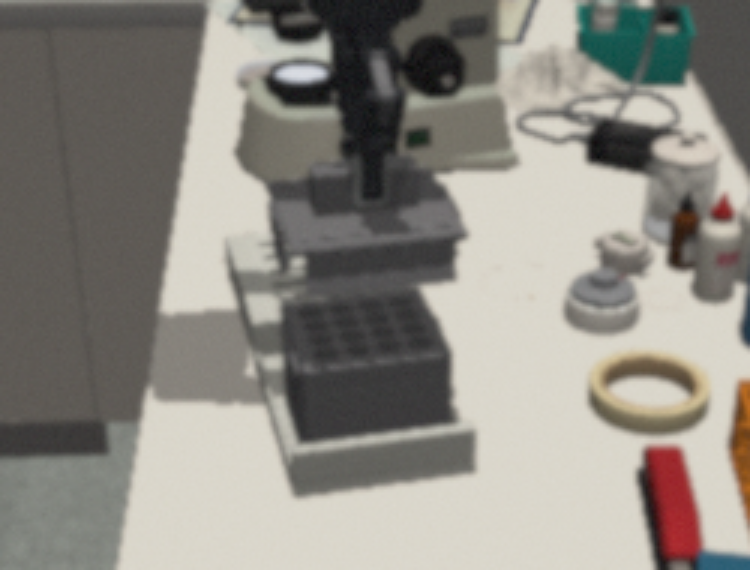

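Lid and cooler are parallel, and the lid sits about 1.5 mm low in world y. I correct that while lowering to z 160.

Call:
play_rows --rows '[[220, [-0.06, -0.16, 1], [0, 0, 0]], [220, [-0.06, -0.16, 2], [0, 0, 0]], [220, [-0.06, -0.16, 3], [0, 0, 0]], [220, [-0.06, -0.16, 3.8], [0, 0, 0]], [220, [-0.06, -0.16, 4.1], [0, 0, 0]], [220, [-0.06, -0.16, 4.1], [0, 0, 0]], [220, [-0.06, -0.16, 4.1], [0, 0, 0]], [220, [-0.06, -0.16, 4.1], [0, 0, 0]], [220, [-0.06, -0.16, 4.1], [0, 0, 0]], [220, [-0.06, -0.16, 4.1], [0, 0, 0]]]'

```text
clock: 14.03
eef_pos: [481.9, 17.3, 160.7]
tcp_rot: [3.141, -0.001, 0.188]
contact_force: [0.4, 0.0, -1.5]
opening: 0.24
```

Run:
```python
from m import *
st(); snap('wrist','w12'); snap('scene','s12'); snap('side','d12'); st()
s=readout.sense(); lidin('w12',s['eef_pos'],s['tcp_rot'][2])
go([481.5,16.4,142],0.188)
for n in ['s12','d12']:
    z=load(n);cv2.imwrite('pics/%sc.png'%n,cv2.resize(z['p'][130:290,190:400],None,fx=3.5,fy=3.5)[:,:,::-1])
    rects(n,(380,600),(-100,130),(148,157))
```

```text
t 14.0333 pos [481.9  17.3 160.7] rot [ 3.141e+00 -1.000e-03  1.880e-01] F [ 0.4  0.  -1.5] open 0.24 stand [   1.5 -115.4] q [ 0.03  0.22  2.   -0.    0.92  1.42]
t 14.1833 pos [481.7  17.3 160.5] rot [ 3.142 -0.     0.188] F [ 0.8 -0.6 -1.3] open 0.239 stand [   1.3 -115.4] q [ 0.03  0.22  2.   -0.    0.92  1.42]
ylo slope [ 4.20000e-03 -5.06521e+01] yhi [-6.10000e-03  5.36276e+01] mid 1.45 width 103.9
front edge [57.1 57.1 57.1 57.8 58.  58.  58.  58.  58.  58.  58.  58.  57.1 57.1
 57.1] slope [4.0000e-04 5.7626e+01]
plane tilt [ 7.300e-03 -3.000e-04  7.277e+00]
shift cm [-0.04  0.08  1.85] rotvec [ 0. -0. -0.] dist 19.0
s12 1301 z 153.3 [478.7  17.1] [123.4 112. ] 9.99 stand [  -1.7 -115. ]
d12 1095 z 153.5 [480.1  15.1] [122.2 110.8] 10.09 stand [  -0.7 -117.2]
```

View pics/s12c.png

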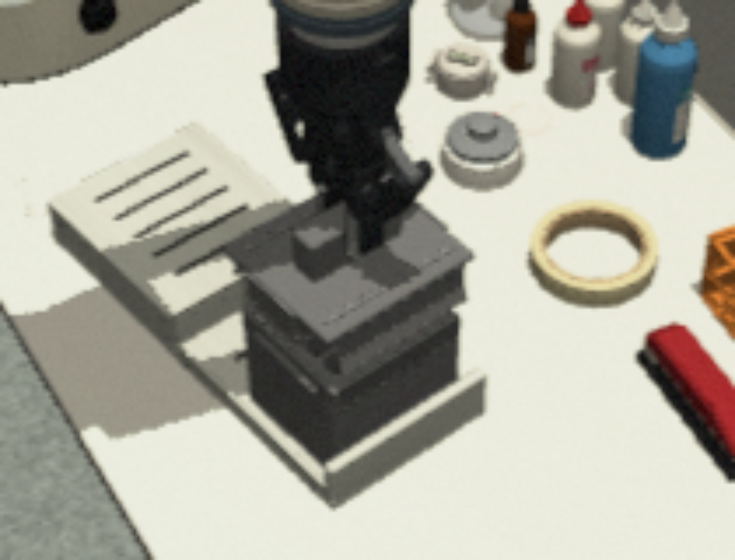

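View pics/d12c.png

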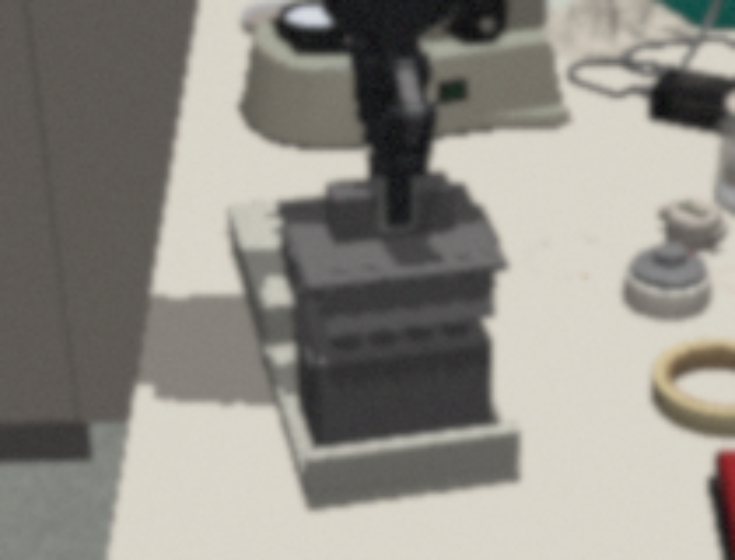

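Lid and cooler are within about 1 mm, so I add 0.8 mm in tool y and lower into engagement.

Call:
play_rows --rows '[[220, [-0.03, 0.08, 0.5], [0, 0, 0]], [220, [-0.03, 0.08, 1], [0, 0, 0]], [220, [-0.03, 0.08, 1.5], [0, 0, 0]], [220, [-0.03, 0.08, 1.8], [0, 0, 0]], [220, [-0.03, 0.08, 1.8], [0, 0, 0]], [220, [-0.03, 0.08, 1.8], [0, 0, 0]], [220, [-0.03, 0.08, 1.8], [0, 0, 0]]]'

```text
clock: 14.77
eef_pos: [481.5, 16.4, 142.3]
tcp_rot: [-3.142, 0.0, 0.188]
contact_force: [-0.1, 0.4, -2.0]
opening: 0.24
```

Call:
play_rows --rows '[[220, [0, 0, 0.2], [0, 0, 0]], [220, [0, 0, 0.4], [0, 0, 0]], [220, [0, 0, 0.6], [0, 0, 0]], [220, [0, 0, 0.8], [0, 0, 0]]]'

```text
clock: 15.1
eef_pos: [481.4, 16.4, 134.1]
tcp_rot: [3.142, -0.0, 0.188]
contact_force: [0.4, -0.2, -1.0]
opening: 0.242
```

Run:
```python
from m import *
st(); snap('side','d13'); snap('scene','s13'); st()
a=[]
for n in ['s13','d13']:
    z=load(n);a.append(cv2.resize(z['p'][150:270,210:340],None,fx=3,fy=3,interpolation=cv2.INTER_CUBIC)[:,:,::-1])
cv2.imwrite('pics/c13.png',np.hstack(a))
```

```text
t 15.1 pos [481.4  16.4 134.1] rot [ 3.142 -0.     0.188] F [ 0.4 -0.2 -1. ] open 0.242 stand [   0.8 -116.2] q [ 0.03  0.26  2.02 -0.    0.86  1.41]
t 15.2 pos [481.2  16.4 133.9] rot [-3.142e+00  1.000e-03  1.880e-01] F [-0.  -0.2 -0.5] open 0.237 stand [   0.6 -116.1] q [ 0.03  0.26  2.02 -0.    0.86  1.41]
```

View pics/c13.png

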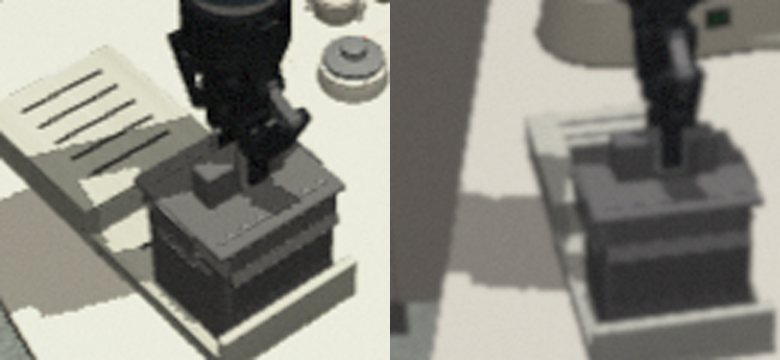

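The skirts have passed over the cooler with no force. I press down in steps.

Call:
play_rows --rows '[[220, [0, 0, 0.3], [0, 0, 0]], [220, [0, 0, 0.6], [0, 0, 0]], [220, [0, 0, 0.9], [0, 0, 0]], [220, [0, 0, 1.1], [0, 0, 0]], [220, [0, 0, 1.2], [0, 0, 0]]]'

```text
clock: 15.62
eef_pos: [481.9, 16.5, 122.4]
tcp_rot: [3.142, -0.001, 0.188]
contact_force: [-0.8, 0.0, 8.5]
opening: 0.239
```

Call:
play_rows --rows '[[220, [0, 0, 0.15], [0, 0, 0]], [220, [0, 0, 0.3], [0, 0, 0]], [220, [0, 0, 0.45], [0, 0, 0]], [220, [0, 0, 0.6], [0, 0, 0]]]'

```text
clock: 15.95
eef_pos: [481.6, 16.4, 116.5]
tcp_rot: [3.141, -0.0, 0.188]
contact_force: [-0.7, -0.2, -1.1]
opening: 0.24
```

Call:
play_rows --rows '[[220, [0, 0, 0.1], [0, 0, 0]], [220, [0, 0, 0.2], [0, 0, 0]], [220, [0, 0, 0.3], [0, 0, 0]]]'

```text
clock: 16.2
eef_pos: [481.3, 16.4, 113.0]
tcp_rot: [-3.141, 0.0, 0.188]
contact_force: [0.1, -0.2, -0.4]
opening: 0.239
```

Call:
play_rows --rows '[[220, [0, 0, 0.1], [0, 0, 0]], [220, [0, 0, 0.15], [0, 0, 0]]]'

```text
clock: 16.37
eef_pos: [481.3, 16.4, 111.6]
tcp_rot: [-3.142, 0.0, 0.188]
contact_force: [-2.2, -0.1, 7.8]
opening: 0.239
```

Call:
play_rows --rows '[[220, [0, 0, 0.1], [0, 0, 0]], [220, [0, 0, 0.15], [0, 0, 0]]]'

```text
clock: 16.53
eef_pos: [481.3, 16.4, 111.5]
tcp_rot: [-3.142, 0.001, 0.188]
contact_force: [-9.4, -0.1, 27.2]
opening: 0.241
```

Run:
```python
from m import *
st(); snap('wrist','w14'); s=readout.sense(); lidin('w14',s['eef_pos'],s['tcp_rot'][2]); snap('side','d14'); snap('scene','s14'); st()
a=[]
for n in ['s14','d14']:
    z=load(n);a.append(cv2.resize(z['p'][150:270,210:340],None,fx=3,fy=3,interpolation=cv2.INTER_CUBIC)[:,:,::-1])
    rects(n,(380,600),(-100,130),(100,112))
cv2.imwrite('pics/c14.png',np.hstack(a))
```

```text
t 16.5333 pos [481.3  16.4 111.5] rot [-3.142e+00  1.000e-03  1.880e-01] F [-9.4 -0.1 27.2] open 0.241 stand [   0.7 -116.1] q [ 0.03  0.29  2.04 -0.    0.81  1.41]
ylo slope [ 2.70000e-03 -5.06541e+01] yhi [-8.50000e-03  5.36897e+01] mid 1.41 width 103.9
front edge [56.9 57.  56.9 57.7 57.9 58.  57.9 58.  58.  58.  58.  57.9 56.9 57.
 56.9] slope [3.00000e-04 5.75323e+01]
plane tilt [ 7.8000e-03 -5.0000e-04  7.4034e+00]
t 16.6833 pos [481.4  16.4 111.6] rot [3.142 0.    0.188] F [-6.8 -0.3 17.6] open 0.241 stand [   0.8 -116.1] q [ 0.03  0.29  2.04 -0.    0.81  1.41]
s14 1280 z 104.5 [477.9  16.3] [124.3 110.7] 10.69 stand [  -2.6 -115.6]
d14 1121 z 104.6 [479.4  15. ] [122.7 112.2] 9.46 stand [  -1.4 -117.2]
```

View pics/c14.png

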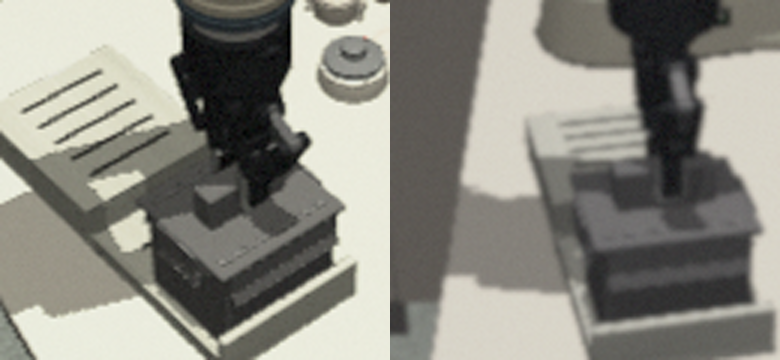

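The lid plate's top is at 104.6 mm (fully down is about 105), and the force rises hard, so it has bottomed. I relax the load, open, and rise.

Call:
play_rows --rows '[[220, [0, 0, -0.15], [0, 0, 0]], [220, [0, 0, -0.2], [0, 0, 0]], [150, [0, 0, -0.2], [0, 0, 0]], [80, [0, 0, -0.2], [0, 0, 0]], [40, [0, 0, -0.2], [0, 0, 0]], [0, [0, 0, -0.2], [0, 0, 0]], [0, [0, 0, -0.2], [0, 0, 0]], [0, [0, 0, -0.2], [0, 0, 0]]]'

```text
clock: 17.35
eef_pos: [481.4, 16.4, 112.2]
tcp_rot: [3.142, 0.0, 0.188]
contact_force: [0.3, 0.0, 0.3]
opening: 0.995
```

Call:
play_rows --rows '[[0, [0, 0, -1], [0, 0, 0]], [0, [0, 0, -3], [0, 0, 0]], [0, [0, 0, -6], [0, 0, 0]], [0, [0, 0, -9], [0, 0, 0]], [0, [0, 0, -12], [0, 0, 0]], [0, [0.5, 0, -14], [0, 0, 0]], [0, [1.5, 0, -14], [0, 0, 0]], [0, [2.5, 0, -14], [0, 0, 0]], [0, [2.5, 0, -14], [0, 0, 0]], [0, [2.5, 0, -14], [0, 0, 0]], [0, [2.5, 0, -14], [0, 0, 0]]]'

```text
clock: 18.27
eef_pos: [505.0, 21.1, 250.9]
tcp_rot: [-3.141, 0.003, 0.188]
contact_force: [-0.5, 0.2, 0.7]
opening: 0.999
```

Run:
```python
from m import *
st(); snap('wrist','w15'); snap('side','d15'); snap('scene','s15'); st()
a=[]
for n in ['s15','d15']:
    z=load(n);a.append(cv2.resize(z['p'][150:270,210:340],None,fx=3,fy=3,interpolation=cv2.INTER_CUBIC)[:,:,::-1])
for n in ['s15','d15','w15']:
    rects(n,(380,600),(-100,130),(100,112)); rects(n,(380,600),(-100,130),(130,140))
z=load('w15');W=cloud(z);m=(np.abs(W[...,2]-104.5)<4)&(np.abs(W[...,0]-480)<80)&(np.abs(W[...,1]-15)<80)
q=W[m];print('tilt',np.linalg.lstsq(np.c_[q[:,:2]-[480,15],np.ones(len(q))],q[:,2],rcond=None)[0].round(4))
cv2.imwrite('pics/c15.png',np.hstack(a))
```

```text
t 18.2667 pos [505.   21.1 250.9] rot [-3.141e+00  3.000e-03  1.880e-01] F [-0.5  0.2  0.7] open 0.999 stand [  24.9 -116. ] q [ 0.04  0.15  1.86 -0.    1.14  1.42]
t 18.4167 pos [505.3  21.  251.5] rot [-3.141e+00  2.000e-03  1.880e-01] F [-0.1  0.1 -0.1] open 0.999 stand [  25.1 -116.1] q [ 0.04  0.15  1.86 -0.    1.14  1.42]
s15 1450 z 104.4 [479.   16.3] [125.1 110.4] 10.87 stand [  -1.6 -115.8]
s15 265 z 135.0 [478.3  16. ] [73.9 26.2] 11.5 stand [  -2.3 -116. ]
d15 1132 z 104.6 [479.7  13.9] [122.2 110.2] 11.21 stand [  -1.3 -118.3]
d15 238 z 135.0 [479.5  13.1] [71.3 26.8] 8.83 stand [  -1.7 -119.1]
w15 19109 z 104.0 [480.4  14.8] [122.2 106.2] 10.69 stand [  -0.5 -117.6]
w15 3400 z 134.8 [480.7  14.9] [71.4 22. ] 10.75 stand [  -0.2 -117.6]
tilt [-1.9000e-03 -7.0000e-04  1.0399e+02]
```

View pics/c15.png

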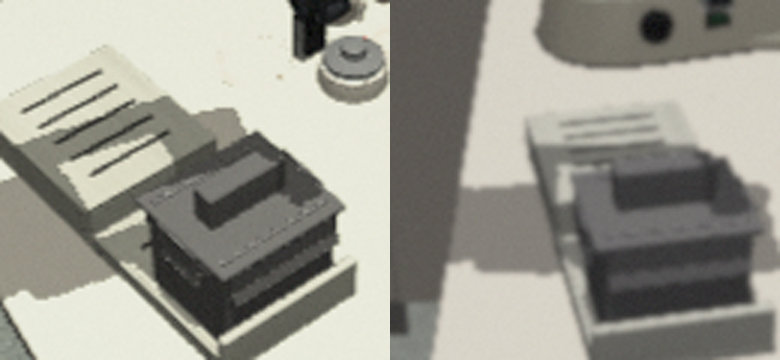

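View pics/w15.png

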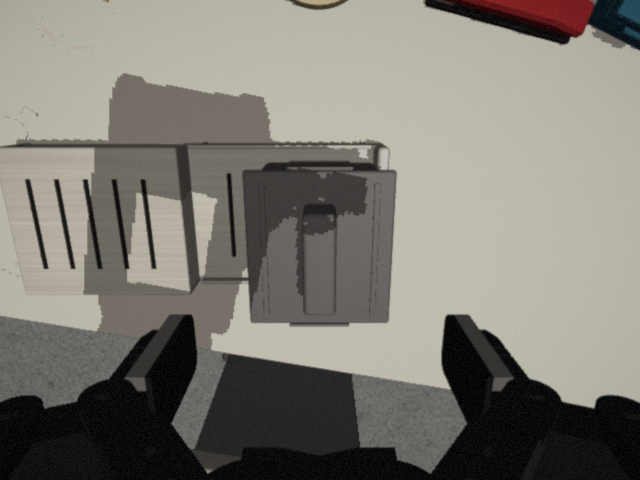

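The lid is level, centred at (480.5,14.9) and fully down, with the clips at rest width. The robot is clear, so I check the bystanders and hand in.

Run:
```python
from h import *
a=load('scene0')['p'].astype(int);b=load('s15')['p'].astype(int)
for n,(u,v,w,h) in dict(timer=(312,158,32,28),tape=(338,186,44,32),stapler=(370,220,42,48)).items():
    print(n,np.abs(a[v:v+h,u:u+w]-b[v:v+h,u:u+w]).mean().round(2))
st(); print(r.sign_off())
```

```text
timer 17.51
tape 2.33
stapler 2.62
t 18.4167 pos [505.3  21.  251.5] rot [-3.141e+00  2.000e-03  1.880e-01] F [-0.1  0.1 -0.1] open 0.999 stand [  25.1 -116.1] q [ 0.04  0.15  1.86 -0.    1.14  1.42]
the job is handed in; nothing more can be done
None
```

Run:
```python
from h import load
import numpy as np
a=load('scene0')['p'].astype(int)
for n in ['s12','s14','s15']:
    b=load(n)['p'].astype(int); print(n,np.abs(a[164:186,318:342]-b[164:186,318:342]).mean().round(2), np.abs(a[172:186,318:342]-b[172:186,318:342]).mean().round(2))
```

```text
s12 4.35 4.49
s14 3.55 3.61
s15 2.91 2.48
```

I tumbled the cooler over the step and slid it against the end stop. I then set the lid on it, pressed until it bottomed, released it and handed the job in at 18.4 s. The hand-in gave no verdict.

- **Cooler:** It landed wells up and slid until motion stalled at about 21 N. It then measured stand (-1, -117) mm, square within about 0.01 rad. I did not measure it again once the lid covered it, but the lid on top was centred at (-0.5, -117.6) mm.
- **Lid:** Pressing force rose to at least 8.5 N and dropped, which I take as the clips snapping. It then rose hard to about 27 N as the lid bottomed. After release the plate top was at 104.0–104.6 mm, against 105 mm expected. The lid was level to about 0.002 rad and within 1 mm of the cooler's centre.
- **Clips:** I could not read the clip angles directly. The lid's overall width, clips included, was 122.2 mm, the same as before.
- **Disagreements:** The scene and side cameras put the lid up to about 2 mm from the wrist camera's value, within calibration error.
- **Bystanders:** Tape roll and stapler are unchanged in the pictures. The timer's first image check disagreed (17.5), so I repeated it after handing in on a tighter crop. That showed no change (2.9), so I think the gripper was overlapping the first crop.

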